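Rack the forming stakes for the silver class

ROBOT

A 6-joint arm with a two-finger parallel gripper is mounted at the origin on the work surface. World frame = base frame: x ahead of the robot, y to its left, z up, the work surface at z = 0. Lengths are in m, angles in rad, forces in N, time in s.
With the tool pointing down it reaches from about 0.35 to 0.85 m from the base axis. Payload 8.1 kg.
Tool frame: the origin (TCP) lies at the very end of the fingers, on their centre line; the grasp point (between the pads) lies 19 mm behind it; z points along the fingers, y is the line along which they close (so a half turn about z gives the same grasp; the last joint's range is limited). The gripper opens to 85 mm and grips with 20 to 120 N. Pads are 22 mm wide; open, the fingers measure 114 mm over their backs; the gripper's body (76 mm by 85 mm) begins 54 mm behind the grasp point. The pads swing forward as they close: fully open they stand 13 mm farther back than shut.
Start: joints at [-1.275, 0.13, 1.488, -0, 1.523, -0.085], TCP at [0.223, -0.557, 0.231] pointing down, gripper open.
Joint ranges: [-2.96, 2.96], [-0.89, 2.26], [0.02, 2.5], [-1.34, 4.48], [0, 2.73], [-2.66, 2.66]. Speed limits (rad/s): [2.39, 2.39, 2.79, 3.14, 3.14, 3.14].

INTERFACE

Orientations are given as a 3x3 rotation matrix whose columns are the frame's x, y, z axes.
In Python, from plant import r gives the robot as it stands.
- The arm moves only by the shell command python3 -m jog 'ROWS' [FORCE]. ROWS is JSON, a list that holds one entry, the list of rows, each a list of 5 numbers: the shift along the tool's x, y, z in cm, then the turn about the tool's z in degrees, then the opening in per cent of the stroke, from 0 (shut) to 100 (fully open). A call has 1 to 12 rows; each row is the pose to reach, as a shift and turn from the pose commanded when the call began, along the tool's axes at that moment; what a row does not reach only later rows make up. A row lasts 1/8 s, in which the tool goes at most 62.5 mm and 10.7 degrees, less where a joint would pass 70% of its speed; a pose out of reach is approached as far as the arm can. A call with a gripper value outside its range is refused whole. The fingers move at their own pace and stop on an object; FORCE is the grip in N (left out, the last holds). Time passes only in rows, so rows that repeat a pose let the fingers close. It gives the time, the measured TCP pose, the force, the opening and the grip force at its end, in the units of the state.
- r.observe(): the state, without advancing time (a new reading comes with each control period).
- r.capture(name): name is "scene" or "top"; returns the picture (400x640x3 uint8, red, green, blue); there is no depth.
- r.camera_params(name): a dict with "fx", "fy", "cx", "cy" (pixels), "xyz" and "orientation" of the camera in the world. Camera axes: x right, y down, z forward; pixel columns grow to the right and rows downward; lengths in m; the calibration is good to about 2 mm. A picture is of the moment at which its call begins. camera_params takes no time and is no camera call.
- r.hand_in(): hands the job in; it is judged then, once.
The state is a dict: "t": time; "joint_positions": joint angles; "joint_vel": joint speeds; "tau": joint torques, N m; "eef_pos": TCP position; "eef_rot": TCP orientation; "force": force on the tool from outside, world axes, zero at the start; "wrist_torque": the same for the moment, N m; "gripper_width": finger opening in m; "finger_force": force on a finger pad.
Only numpy, scipy, OpenCV 4.12 (cv2) and the standard library are available. Lean on these libraries where they do the work, as an engineer would, in place of code of your own. Each camera call takes 0.05 s, during which the arm holds its last target. There are 200 camera calls.

TASK

Set out the steel forming stakes for the silver class: pull each stake up out of its spring clip on the rail and lay it centred and fully down in its own pocket of the wooden rack - the 180 mm ball-ended one in pocket 1 (one dot), the 160 mm cone in 2, the 140 mm disc in 3, the 120 mm pin in 4 - and last the 100 mm blade that lies loose on the bench, in pocket 5. Work in pocket order, one stake at a time, leaving the pocket of any missing stake empty, and do not disturb the hammer, calculator or tub.

Things in the scene. Friction and masses are not known exactly. Their poses are not given: they have to be found in the camera images.
- stake1_mid (a point): centre of the 180 mm stake: dark steel bar 180 mm long overall, 20 x 20 mm square section, about 0.54 kg (+-20 %), the last 22 mm at its +x end is a bright ball. x runs along the bar, the point is half-way along and 10 mm from every face. May be absent (then None from the start). Starts clipped level on the rail, any clip. Belongs in pocket 1.
- stake2_mid (a point): centre of the 160 mm stake: dark steel bar 160 mm long overall, 20 x 20 mm square section, about 0.48 kg (+-20 %), the last 22 mm at its +x end is a bright pointed cone. x runs along the bar, the point is half-way along and 10 mm from every face. May be absent (then None from the start). Starts clipped level on the rail, any clip. Belongs in pocket 2.
- stake3_mid (a point): centre of the 140 mm stake: dark steel bar 140 mm long overall, 20 x 20 mm square section, about 0.42 kg (+-20 %), the last 22 mm at its +x end is a bright neck with a flat round disc. x runs along the bar, the point is half-way along and 10 mm from every face. May be absent (then None from the start). Starts clipped level on the rail, any clip. Belongs in pocket 3.
- stake4_mid (a point): centre of the 120 mm stake: dark steel bar 120 mm long overall, 20 x 20 mm square section, about 0.36 kg (+-20 %), the last 22 mm at its +x end is a thin round pin (9 mm thick). x runs along the bar, the point is half-way along and 10 mm from every face. May be absent (then None from the start). Starts clipped level on the rail, any clip. Belongs in pocket 4.
- stake5_mid (a point): centre of the 100 mm stake: dark steel bar 100 mm long overall, 20 x 20 mm square section, about 0.30 kg (+-20 %), the last 22 mm at its +x end is a flat blade (5 mm thick, full width). x runs along the bar, the point is half-way along and 10 mm from every face. Always present; starts lying loose on the bench top (z = 10 mm), at a varying yaw. Belongs in pocket 5.
- pocket1 (a point): pocket 1 of the rack, marked by one black dot on the rack's front strip: the point where the centre of a seated stake lies (10 mm above the cradle seats). x runs along a stake in the pocket, z up, y towards the lower-numbered pockets. A stake may lie either way round, on any side face.
- pocket2 (a point): pocket 2 of the rack, marked by two black dots on the rack's front strip: the point where the centre of a seated stake lies (10 mm above the cradle seats). x runs along a stake in the pocket, z up, y towards the lower-numbered pockets. A stake may lie either way round, on any side face.
- pocket3 (a point): pocket 3 of the rack, marked by three black dots on the rack's front strip: the point where the centre of a seated stake lies (10 mm above the cradle seats). x runs along a stake in the pocket, z up, y towards the lower-numbered pockets. A stake may lie either way round, on any side face.
- pocket4 (a point): pocket 4 of the rack, marked by four black dots on the rack's front strip: the point where the centre of a seated stake lies (10 mm above the cradle seats). x runs along a stake in the pocket, z up, y towards the lower-numbered pockets. A stake may lie either way round, on any side face.
- pocket5 (a point): pocket 5 of the rack, marked by five black dots on the rack's front strip: the point where the centre of a seated stake lies (10 mm above the cradle seats). x runs along a stake in the pocket, z up, y towards the lower-numbered pockets. A stake may lie either way round, on any side face.
- rack: wooden rack screwed to the bench, 5 pockets 64 mm apart: 44 mm between faces of neighbouring stakes, so do not open the fingers wide. Each pocket: two cradle notches at x = +-36 mm (14 mm thick), 26 mm wide, 12 mm deep, seats 32 mm above the bench; open between them for 58 mm along x down to the base board (10 mm high). Origin: underside, mid-row; axes as the pockets'.
- rail: clip rail screwed to the bench, 210 (x) x 310 (y) mm; origin at centre of underside, x along the clipped stakes. Four clips along y at +112, +37, -37, -112 mm. Each has two aluminium seats at x = +-36 mm, tops 36 mm above the bench, a fixed 16 mm lip on the stake's -y side and a sprung catch on its +y side. End plates at x = +-99 mm, 41 mm high, stop endways sliding.
- catch1 (a joint): sprung catch of the clip at the rail's +y end (the other three are alike): slide, m, 0 = home, grows to 0.012 as it is pushed aside to +y. Its two round steel noses (x = +-36 mm, tops 71 mm above the bench) overhang the stake's top edge by 3 mm. Pulled straight up by its middle the stake pushes them aside: about 8 to 12 N beyond its weight for the first 5 mm, 8 N sideways; they spring back.
- hammer: bystander: hammer, 240 mm, lying on the bench between and beyond rail and rack; leave it alone
- calculator: bystander: black desk calculator 150 x 105 x 18 mm; leave it alone
- tub: bystander: clear plastic tub 110 x 150 x 50 mm; leave it alone
Things that resemble listed ones, but are neither listed nor needed, are in the scene too. Leave any purple look-alike of the part that bears stake4_mid alone. What is shaped like the part that bears stake2_mid but purple is not meant.

How it is judged:
By the outcome, as a careful person would: the job done as asked, in the order asked, and still so for the second after the job is handed in, with the robot touching nothing.
Of stake1, stake2, stake3, stake4 only 3 to 4 are there at a start; the rules pass over those that are not, and their reading is None.
At some moment in a run one of stake5 may be knocked a few centimetres aside while the robot is not near it.
Once in a run the grip may slacken for a moment while it holds something.
It also fails if it takes over 210 s, if anything falls off the work surface, if the arm or the gripper's body presses on something with over 40 N, if the wrist force passes 120 N, or if a joint passes its speed limit or range.

## Working session

There is one attempt and no reset: what is moved stays moved. The work goes in short steps, Python scripts to look and compute and a shell command to move; the robot and the scene stay as the last step left them, time stands still between calls to the robot, and variables do not carry over. Pictures are saved under pics/ and viewed, at most 14 in all, crops included, and the job is handed in when it is done.

```bash
mkdir -p pics; ls
python3 - <<'E'
from plant import r
import cv2
for n in ("scene","top"):
    im=r.capture(n); cv2.imwrite(f"pics/{n}0.png",im[:,:,::-1]); 
    p=r.camera_params(n); print(n,p)
o=r.observe(); print(o["t"],o["eef_pos"],o["eef_rot"],o["gripper_width"],o["force"])
E
```

```text
pics
scene {'fx': 367.6282484507069, 'fy': 367.6282484507069, 'cx': 321.4983846275822, 'cy': 202.10874257269992, 'xyz': array([ 1.16584687, -0.12212355,  0.78881498]), 'orientation': array([[ 0.16361157,  0.74185874, -0.65028983],
       [ 0.98644537, -0.11465823,  0.11738406],
       [ 0.01252131, -0.66068078, -0.75056254]])}
top {'fx': 431.86646320974194, 'fy': 431.86646320974194, 'cx': 314.5187043013843, 'cy': 198.79471528239037, 'xyz': array([0.28113767, 0.00654085, 1.08056165]), 'orientation': array([[ 0.04240239, -0.97699282,  0.20901453],
       [-0.9990978 , -0.04096724,  0.01119268],
       [-0.00237242, -0.20930055, -0.97784848]])}
0.1 [ 0.22284438 -0.55653573  0.23033073] [[ 9.28385184e-01  3.71619024e-01 -5.02236876e-04]
 [ 3.71619335e-01 -9.28383738e-01  1.64456753e-03]
 [ 1.44884032e-04 -1.71343306e-03 -9.99998522e-01]] 0.08566679133884894 [-0.1337664 -0.9197516 -0.1042622]
```

View pics/scene0.png

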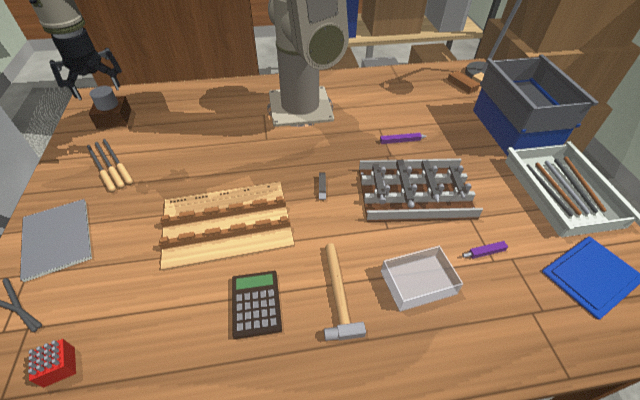

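View pics/top0.png

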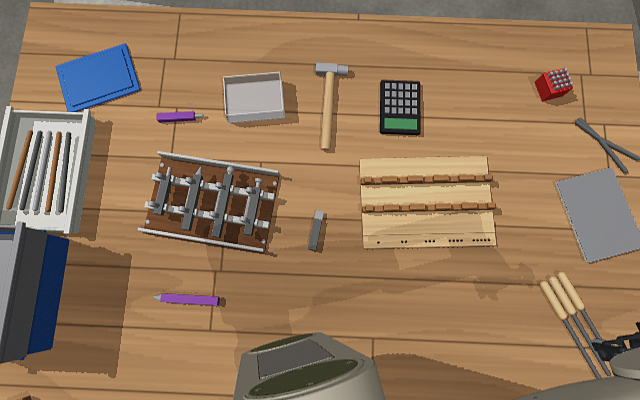

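The top view shows the rail at (212,200) with four bars, the blade at (317,230) and the rack at (428,202), its dots running from 1 at (378,243) to 5 at (482,240). Look-alikes are the purple pin (180,117), the purple cone (188,300) and the bars in the tray (40,170). None of these is meant. Next I'll check close crops.

Run:
```python
import cv2,numpy as np
t=cv2.imread("pics/top0.png")
a=cv2.resize(t[145:260,130:330],None,fx=4,fy=4,interpolation=cv2.INTER_CUBIC)
cv2.imwrite("pics/c1.png",a)
b=cv2.resize(t[150:255,345:505],None,fx=5,fy=5,interpolation=cv2.INTER_CUBIC)
cv2.imwrite("pics/c2.png",b)
```

```text
(no output)
```

View pics/c1.png

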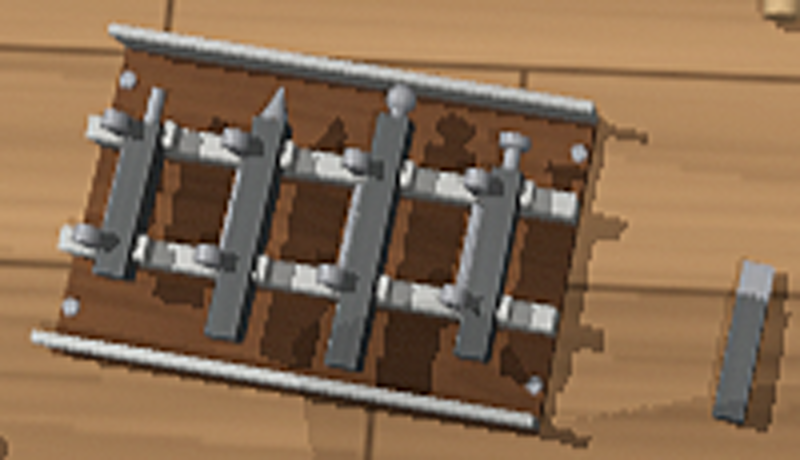

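View pics/c2.png

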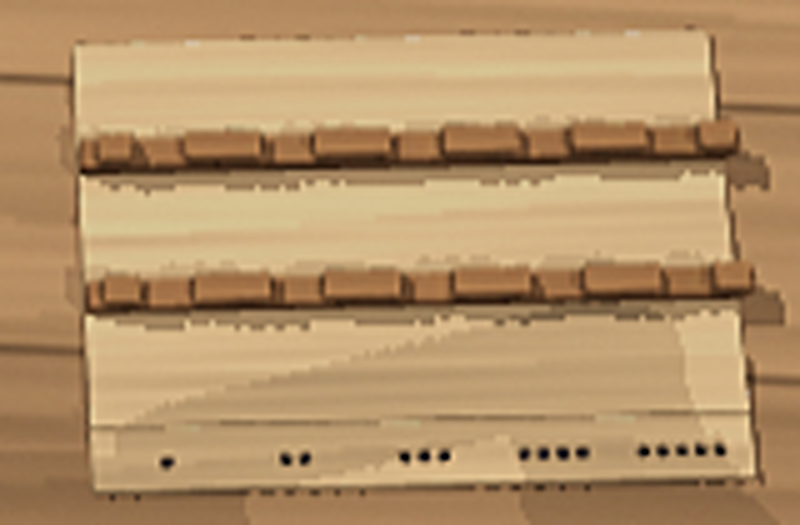

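```bash
cat > h.py <<'E'
import numpy as np,cv2
from scipy.optimize import least_squares
from plant import r
P={n:r.camera_params(n) for n in("top","scene")}
def proj(X,n="top"):
    p=P[n];c=(np.atleast_2d(X)-p["xyz"])@p["orientation"]
    return np.c_[p["fx"]*c[:,0]/c[:,2]+p["cx"],p["fy"]*c[:,1]/c[:,2]+p["cy"]]
def ray(uv,z,n="top"):
    p=P[n];uv=np.atleast_2d(uv).astype(float)
    d=np.c_[(uv[:,0]-p["cx"])/p["fx"],(uv[:,1]-p["cy"])/p["fy"],np.ones(len(uv))]@p["orientation"].T
    return p["xyz"]+d*((z-p["xyz"][2])/d[:,2])[:,None]
def W(q,L):
    L=np.atleast_2d(L);c,s=np.cos(q[2]),np.sin(q[2])
    return np.c_[q[0]+c*L[:,0]-s*L[:,1],q[1]+s*L[:,0]+c*L[:,1],L[:,2]]
def fit(L,uv,q0):
    f=lambda q:(proj(W(q,L))-uv).ravel()
    s=least_squares(f,q0);return s.x,f(s.x).reshape(-1,2)
E
python3 - <<'E'
from h import *
o1=lambda a:np.array(a)/4.+[130,145]; o2=lambda a:np.array(a)/5.+[345,150]
# rack block tops between pockets
L=[[.036,y,.044] for y in(.096,.032,-.032,-.096)]+[[-.036,y,.044] for y in(.096,.032,-.032,-.096)]
uv=o2([[225,143],[353,140],[481,137],[610,134],[232,288],[363,283],[494,281],[622,276]])
q,e=fit(L,uv,[.5,-.2,0]);print("rack",q,"res\n",e.round(1))
# rail: plate tops (outer corners)
L=[[.099,.155,.041],[.099,-.155,.041],[-.099,.155,.041],[-.099,-.155,.041]]
uv=o1([[112,30],[595,104],[34,335],[538,423]])
qr,e=fit(L,uv,[.5,.2,0]);print("rail",qr,"res",e.round(1))
c,s=np.cos(qr[2]),np.sin(qr[2])
loc=lambda X:(X[:,:2]-qr[:2])@np.array([[c,-s],[s,c]])
for n,tip,base in(("pin",[158,89],[110,276]),("cone",[280,88],[224,338]),("ball",[403,84],[345,367]),("disc",[515,134],[474,358])):
    a=loc(ray(o1(tip),.046))[0];b=loc(ray(o1(base),.036))[0];print(n,a.round(4),b.round(4),"len",(a-b).round(4))
b=ray(o1([[757,263],[728,418]]),np.array([.010]));print("blade",b,np.linalg.norm(b[0]-b[1]))
im=cv2.imread("pics/top0.png");im=cv2.resize(im,None,fx=4,fy=4,interpolation=cv2.INTER_CUBIC)
def line(A,col):
    cv2.polylines(im,[np.int32(proj(A)*4+1.5)],True,col,1)
for y,l in((.112,.12),(.037,.16),(-.037,.18),(-.112,.14)):
    line(W(qr,[[a*l/2,y+b*.01,.056] for a,b in((1,1),(1,-1),(-1,-1),(-1,1))]),(0,255,255))
for k in(1,-1):line(W(qr,[[a*.099,b*.155,.041] for a,b in((1,1),(1,-1),(-1,-1),(-1,1))]),(0,0,255))
for i in range(5):
  for x in(.036,-.036):
    line(W(q,[[x+a*.007,.128-.064*i+b*.013,.032] for a,b in((1,1),(1,-1),(-1,-1),(-1,1))]),(255,0,0))
cv2.imwrite("pics/ov.png",np.vstack([cv2.resize(im[590:1030,530:1330],(800,440))[:300*1],cv2.resize(im[620:1020,1400:2020],(800,300*1))][:2]))
E
```

```text
rack [ 0.53177647 -0.26361328  0.06691687] res
 [[-0.4  0.1]
 [-0.2  0.1]
 [ 0.   0.1]
 [ 0.   0.1]
 [ 0.  -0.3]
 [-0.   0. ]
 [-0.  -0.2]
 [ 0.5  0.1]]
rail [ 0.48960693  0.27592969 -0.12133561] res [[ 0.  -0.2]
 [ 0.2  0.5]
 [ 0.2  0.4]
 [-0.4 -0.7]]
pin [0.0643 0.1154] [-0.0545  0.1207] len [ 0.1189 -0.0053]
cone [0.0773 0.0405] [-0.0806  0.043 ] len [ 0.1579 -0.0024]
ball [ 0.0923 -0.0346] [-0.086  -0.0336] len [ 0.1782 -0.001 ]
disc [ 0.072  -0.1095] [-0.0678 -0.1098] len [0.1398 0.0003]
blade [[0.47968619 0.00557551 0.01      ]
 [0.38159153 0.01958058 0.01      ]] 0.09908937562121767
```

View pics/ov.png

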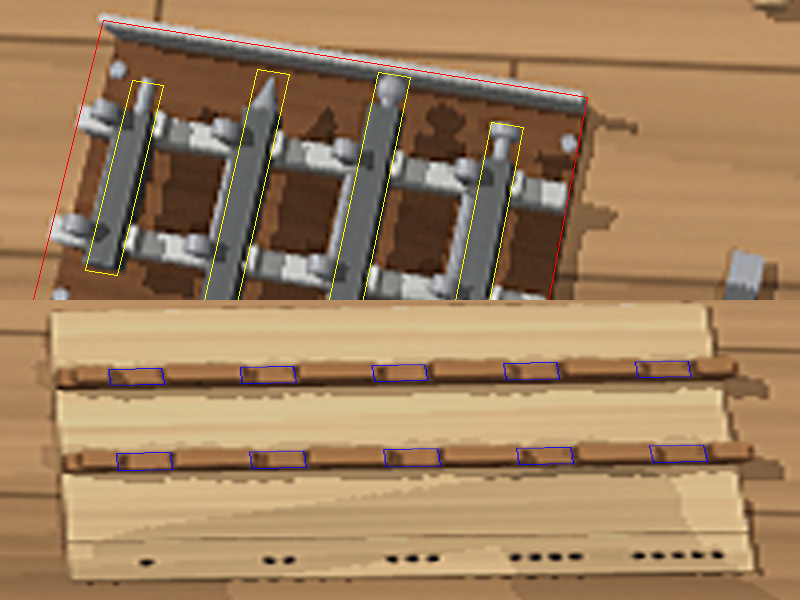

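```bash
cat >> h.py <<'E'
def to(x,y,z,yaw):
    o=r.observe();R=o["eef_rot"];d=R.T@(np.array([x,y,z])-o["eef_pos"])*100
    t=np.degrees(np.arctan2(R[1,0],R[0,0])-yaw);t=(t+90)%180-90
    print("shift cm",d.round(2),"turn",round(t,1),"| t",round(o["t"],2),"pos",o["eef_pos"].round(4),"w",round(o["gripper_width"],4),"F",o["force"].round(1))
def show(q,l): return np.r_[np.round(q,4)]
E
python3 - <<'E'
from h import *
o1=lambda a:np.array(a)/4.+[130,145]
L=[[.099,.155,.041],[.099,-.155,.041],[-.099,.155,.041],[-.099,-.155,.041]]
uv=[*o1([[112,30],[595,104],[34,335],[538,423]])]
S=(("pin",[158,89],[110,276],.112,.12),("cone",[280,88],[224,338],.037,.16),("ball",[403,84],[345,367],-.037,.18),("disc",[515,134],[474,358],-.112,.14))
f=lambda q:np.r_[(proj(W(q[:3],L))-uv).ravel()*.3]+0
def g(q):
    e=[f(q)]
    for i,(n,t,b,y,l) in enumerate(S):
        x=q[3+i]
        e.append((proj(W(q[:3],[[x+l/2,y,.046],[x-l/2,y,.036]]))-o1([t,b])).ravel())
    return np.concatenate(e)
s=least_squares(g,[.49,.276,-.12,0,0,0,0]);print(s.x.round(4),s.fun.round(1))
for i,k in enumerate(S):print(k[0],W(s.x[:3],[[s.x[3+i],k[3],.046]]).round(4))
q=[.5318,-.2636,.0669]
for i in range(5):print("p",i+1,W(q,[[0,.128-.064*i,.042]]).round(4))
x=W(s.x[:3],[[s.x[5],-.037,.046]])[0];to(x[0],x[1],.15,s.x[2])
E
```

```text
[ 0.4903  0.2797 -0.1309  0.0034 -0.0023  0.0033  0.003 ] [-0.3 -0.3 -0.3  0.2 -0.5 -0.2 -0.7 -0.2  0.1 -0.1  1.6  0.6  0.3 -0.4
  0.4  0.5 -0.1 -0.4 -0.6  0.2 -0.3 -0.1 -0.9 -0.1]
pin [[0.5083 0.3903 0.046 ]]
cone [[0.4929 0.3167 0.046 ]]
ball [[0.4888 0.2426 0.046 ]]
disc [[0.4787 0.1683 0.046 ]]
p 1 [[ 0.5232 -0.1359  0.042 ]]
p 2 [[ 0.5275 -0.1997  0.042 ]]
p 3 [[ 0.5318 -0.2636  0.042 ]]
p 4 [[ 0.5361 -0.3275  0.042 ]]
p 5 [[ 0.5404 -0.3913  0.042 ]]
shift cm [ 54.39 -64.29   8.15] turn 29.3 | t 0.1 pos [ 0.2228 -0.5565  0.2303] w 0.0857 F [-0.1 -0.9 -0.1]
```

```bash
python3 -m jog '[[[54.4,-64.3,5,29.3,47],[54.4,-64.3,5,29.3,47],[54.4,-64.3,5,29.3,47],[54.4,-64.3,5,29.3,47],[54.4,-64.3,5,29.3,47],[54.4,-64.3,5,29.3,47],[54.4,-64.3,5,29.3,47],[54.4,-64.3,5,29.3,47],[54.4,-64.3,5,29.3,47],[54.4,-64.3,5,29.3,47],[54.4,-64.3,5,29.3,47],[54.4,-64.3,5,29.3,47]]]' 60
python3 -c "
from h import *
to(.4888,.2426,.13,-.1309)"
```

```text
t: 1.6
eef_pos: [0.4597, 0.1555, 0.1866]
eef_rot: [[0.992, -0.13, 0.0], [-0.13, -0.992, -0.0], [0.0, 0.0, -1.0]]
force: [0.8, -1.4, 0.6]
gripper_width: 0.0405
finger_force: 0.0
shift cm [ 1.76 -9.01  5.66] turn 0.0 | t 1.6 pos [0.4597 0.1555 0.1866] w 0.0405 F [ 0.8 -1.4  0.6]
```

```bash
python3 -m jog '[[[1.8,-9,5.6,0,42],[1.8,-9,5.6,0,42],[1.8,-9,5.6,0,42],[1.8,-9,5.6,0,42],[1.8,-9,5.6,0,42]]]'
python3 -c "
from h import *
to(.4888,.2426,.03,-.1309)
im=r.capture('top');s=r.capture('scene')
a=cv2.resize(im[140:260,130:330,::-1],None,fx=4,fy=4)[:,:800];b=cv2.resize(s[110:260,340:540,::-1],None,fx=4,fy=4)
cv2.imwrite('pics/g1.png',cv2.resize(np.vstack([a[:400],b[:560]]),(600,600)))
"
```

```text
t: 2.22
eef_pos: [0.4897, 0.2395, 0.132]
eef_rot: [[0.991, -0.131, 0.002], [-0.131, -0.991, 0.0], [0.002, -0.001, -1.0]]
force: [-0.1, -0.3, 0.7]
gripper_width: 0.0357
finger_force: 0.0
shift cm [-0.14 -0.29 10.2 ] turn -0.0 | t 2.23 pos [0.4897 0.2395 0.132 ] w 0.0357 F [-0.1 -0.3  0.7]
```

View pics/g1.png

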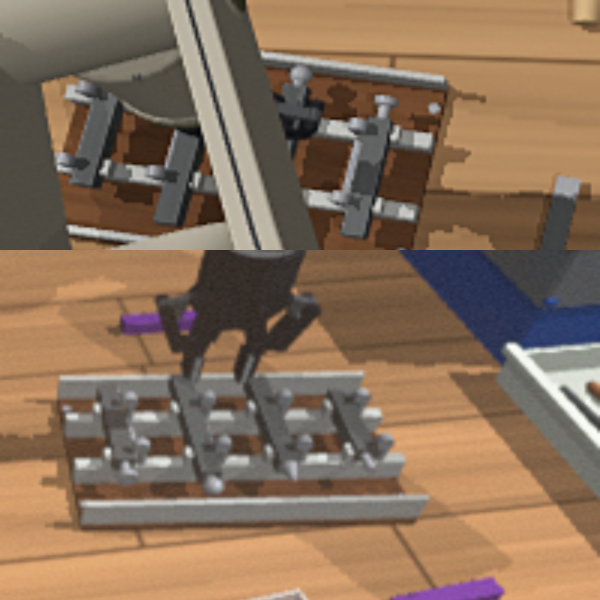

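```bash
python3 -m jog '[[[-0.1,-0.3,2,0,42],[-0.1,-0.3,4,0,42],[-0.1,-0.3,6,0,42],[-0.1,-0.3,6,0,42]]]'
python3 -c "
from h import *
to(.4888,.2426,.03,-.1309)"
```

```text
t: 2.82
eef_pos: [0.4863, 0.2424, 0.0679]
eef_rot: [[0.991, -0.131, -0.005], [-0.131, -0.991, -0.002], [-0.004, 0.002, -1.0]]
force: [-0.1, -0.5, 0.5]
gripper_width: 0.0357
finger_force: 0.0
shift cm [ 0.26 -0.06  3.79] turn -0.0 | t 2.83 pos [0.4863 0.2424 0.0679] w 0.0357 F [-0.1 -0.5  0.5]
```

```bash
python3 -m jog '[[[0,0,1.5,0,42],[0,0,3,0,42],[0,0,3.8,0,42],[0,0,3.8,0,42],[0,0,3.8,0,42]]]'
python3 -c "
from h import *
to(.4888,.2426,.03,-.1309)"
python3 -m jog '[[[0,0,0,0,25],[0,0,0,0,15],[0,0,0,0,10],[0,0,0,0,10],[0,0,0,0,10]]]' 70
python3 -c "
from h import *
to(.4888,.2426,.03,-.1309);print(r.observe()['wrist_torque'])"
```

```text
t: 3.45
eef_pos: [0.4888, 0.2435, 0.0332]
eef_rot: [[0.991, -0.13, 0.001], [-0.13, -0.991, 0.0], [0.001, -0.0, -1.0]]
force: [0.5, 0.1, 0.5]
gripper_width: 0.0358
finger_force: 0.0
shift cm [0.01 0.09 0.32] turn 0.0 | t 3.45 pos [0.4888 0.2435 0.0332] w 0.0358 F [0.5 0.1 0.5]
t: 4.08
eef_pos: [0.4888, 0.2417, 0.0339]
eef_rot: [[0.992, -0.13, 0.0], [-0.13, -0.992, -0.003], [0.001, 0.003, -1.0]]
force: [-3.9, -10.5, 8.3]
gripper_width: 0.0184
finger_force: 69.5
shift cm [-0.01 -0.09  0.39] turn 0.0 | t 4.08 pos [0.4888 0.2417 0.0339] w 0.0184 F [ -3.9 -10.5   8.3]
[-1.72811097  0.59973884  0.24511014]
```

```bash
python3 -m jog '[[[0,0.15,-0.3,0,10],[0,0.15,-0.7,0,10],[0,0.15,-1.2,0,10],[0,0.15,-2,0,10],[0,0.15,-3.5,0,10],[0,0.15,-6,0,10],[0,0.15,-9,0,10],[0,0.15,-12,0,10],[0,0.15,-12,0,10]]]' 90
python3 -c "
from h import *
to(.5232,-.1359,.14,.0669)"
```

```text
t: 5.2
eef_pos: [0.4901, 0.2429, 0.1558]
eef_rot: [[0.992, -0.13, 0.005], [-0.13, -0.992, 0.002], [0.005, -0.003, -1.0]]
force: [1.4, 0.1, -5.5]
gripper_width: 0.0182
finger_force: 93.4
shift cm [ 8.2  37.13  1.5 ] turn -11.3 | t 5.2 pos [0.4901 0.2429 0.1558] w 0.0182 F [ 1.4  0.1 -5.5]
```

```bash
python3 -m jog '[[[8.2,37.1,0,-11.3,10],[8.2,37.1,0,-11.3,10],[8.2,37.1,0,-11.3,10],[8.2,37.1,0,-11.3,10],[8.2,37.1,0,-11.3,10],[8.2,37.1,0,-11.3,10],[8.2,37.1,0,-11.3,10],[8.2,37.1,2,-11.3,10],[8.2,37.1,3,-11.3,10],[8.2,37.1,4,-11.3,10],[8.2,37.1,4,-11.3,10]]]'
python3 -c "
from h import *
to(.5232,-.1359,.0295,.0669)
im=r.capture('top');s=r.capture('scene')
a=cv2.resize(im[140:260,290:490,::-1],None,fx=4,fy=4);b=cv2.resize(s[140:270,140:340,::-1],None,fx=4,fy=4)
cv2.imwrite('pics/g2.png',cv2.resize(np.vstack([a,b]),(480,600)))
cv2.imwrite('pics/g2s.png',s[:,:,::-1]);cv2.imwrite('pics/g2t.png',im[:,:,::-1])
"
```

```text
t: 6.58
eef_pos: [0.5205, -0.1358, 0.1116]
eef_rot: [[0.998, 0.067, -0.002], [0.067, -0.998, 0.001], [-0.002, -0.001, -1.0]]
force: [-0.1, 1.1, -5.4]
gripper_width: 0.0181
finger_force: 93.1
shift cm [0.28 0.04 8.21] turn 0.0 | t 6.58 pos [ 0.5205 -0.1358  0.1116] w 0.0181 F [-0.1  1.1 -5.4]
```

View pics/g2.png

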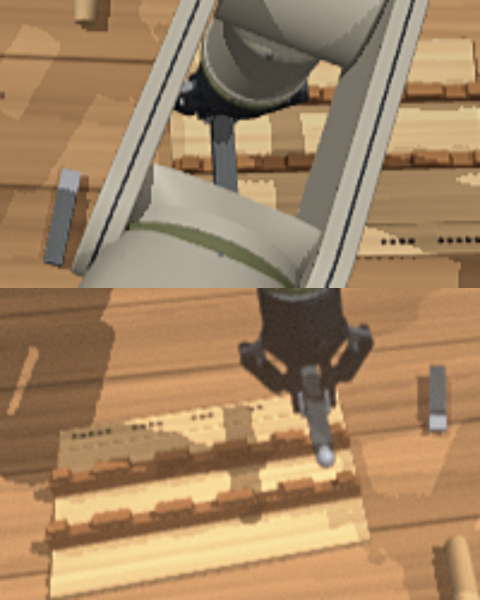

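```bash
python3 -c "
from h import *
o=r.observe();c=o['eef_pos']-o['eef_rot'][:,2]*.0125
for d in(.07,.079,.09):print(d,proj(c+o['eef_rot'][:,0]*d,'scene'))
im=cv2.imread('pics/g2s.png');g=im[195:225,260:292].max(2);print(g[::1,::2])
to(.5232,-.1359,.0295,.0669)"
```

```text
0.07 [[274.32810299 207.62020008]]
0.079 [[274.89215801 210.45973403]]
0.09 [[275.59186787 213.98217396]]
[[238 240 242 248 126  99 103 103 139 242 227 233 183 193 190 191]
 [241 241 240 241 160  99  99  98 116 223 175 219 180 191 186 184]
 [237 236 235 236 183 104 105 102 100 165 155 210 166 183 180 183]
 [226 226 228 230 237 111 108 100 103 158 165 193 166 186 186 183]
 [202 204 204 213 255 112 106 104 105 164 147 160 165 182 176 170]
 [186 185 183 214 246 107 111 105 104 149 122 117 161 160 151 147]
 [184 182 179 185 209 112 117 111 104 116 117 113 157 155 165 173]
 [179 165 157 146 190 116 113 119 100 109 115 114 128 180 186 194]
 [147 120 117 118 190 111 116 113 112 112 116 107 115 174 170 190]
 [121 118 117 127 170 103 105 111  95  98 120 109 112 173 167 183]
 [124 126 118 130 117  91  89 118 105  83 117 115 116 170 177 180]
 [129 114 118 109 114  87  88 156 149  85 121 121 125 184 183 185]
 [116 117 111 118 121  94  89 169 185  99 144 185 192 186 187 187]
 [115 117 119 122 118 103  95 187 204 143 205 235 233 191 187 185]
 [121 125 121 135 142 177 120 190 218 177 237 233 233 22
[... 421 characters left out ...]
8 246 243 241 243 244 248 252 252 239 208 178 203 173 184]
 [245 243 243 242 246 249 249 250 250 253 186 160 158 169 172 184]
 [244 245 248 241 242 252 250 249 251 255 158 162 166 162 173 174]
 [240 243 240 210 209 241 252 250 248 238 136 173 160 154 157 169]
 [207 211 191 188 186 197 241 233 216 120  93 161 140 124 162 171]
 [192 189 187 186 183 181 190 177 159 104  99 119 121 127 155 166]
 [187 186 187 182 172 160 191 159 166 137 133 111 128 135 130 157]
 [182 175 165 149 122 135 191 164 158 149 148 119 127 116 115 158]
 [158 125 120 118 128 119 174 149 134 130 122 114 118 114 114 157]]
shift cm [ 0.17 -0.03  8.36] turn 0.0 | t 6.67 pos [ 0.5215 -0.1363  0.1131] w 0.0182 F [-0.3  0.6 -5.6]
```

```bash
python3 -m jog '[[[0.15,0,2,0,10],[0.15,0,4,0,10],[0.15,0,5.8,0,10],[0.15,0,5.8,0,10],[0.15,0,5.8,0,10],[0.15,0,5.8,0,10]]]'
python3 -c "
from h import *
to(.5232,-.1359,.0295,.0669)"
```

```text
t: 7.42
eef_pos: [0.5237, -0.1369, 0.056]
eef_rot: [[0.998, 0.067, 0.002], [0.067, -0.998, -0.001], [0.002, 0.001, -1.0]]
force: [0.6, -0.5, -5.3]
gripper_width: 0.0182
finger_force: 93.0
shift cm [-0.04 -0.11  2.65] turn -0.0 | t 7.42 pos [ 0.5237 -0.1369  0.056 ] w 0.0182 F [ 0.6 -0.5 -5.3]
```

```bash
python3 -m jog '[[[0,-0.1,0,0,10],[0,-0.1,0.7,0,10],[0,-0.1,1.4,0,10],[0,-0.1,2.0,0,10],[0,-0.1,2.4,0,10],[0,-0.1,2.4,0,10],[0,-0.1,2.4,0,10]]]'
python3 -c "
from h import *
to(.5232,-.1359,.0295,.0669);print(r.observe()['wrist_torque'])"
```

```text
t: 8.3
eef_pos: [0.5228, -0.1356, 0.0309]
eef_rot: [[0.998, 0.067, 0.0], [0.067, -0.998, -0.0], [0.0, 0.0, -1.0]]
force: [-0.7, 0.3, -4.7]
gripper_width: 0.0181
finger_force: 93.4
shift cm [0.04 0.03 0.14] turn -0.0 | t 8.3 pos [ 0.5228 -0.1356  0.0309] w 0.0181 F [-0.7  0.3 -4.7]
[ 0.00725738  0.03821183 -0.0183108 ]
```

```bash
python3 -m jog '[[[0,0,0.1,0,10],[0,0,0.2,0,10],[0,0,0.2,0,10],[0,0,0.2,0,10]]]'
python3 -m jog '[[[0,0,0,0,25],[0,0,0,0,32],[0,0,0,0,36],[0,0,0,0,36]]]'
python3 -m jog '[[[0,0,-2,0,36],[0,0,-6,0,36],[0,0,-12,0,36],[0,-10,-12,0,36],[0,-16,-12,0,36],[0,-22,-12,0,36],[0,-22,-12,0,36]]]'
python3 -c "
from h import *
to(.4929,.3167,.13,-.1309)
for n in('top','scene'):cv2.imwrite('pics/p1%s.png'%n,r.capture(n)[:,:,::-1])
t=cv2.imread('pics/p1top.png');s=cv2.imread('pics/p1scene.png')
a=cv2.resize(t[140:260,345:505],None,fx=5,fy=5);b=cv2.resize(s[160:280,150:310],None,fx=5,fy=5)
cv2.imwrite('pics/p1.png',cv2.resize(np.vstack([a,b]),(400,600)))
"
```

```text
t: 8.8
eef_pos: [0.5229, -0.1357, 0.03]
eef_rot: [[0.998, 0.067, 0.0], [0.067, -0.998, -0.0], [0.0, 0.0, -1.0]]
force: [-6.0, 1.8, 6.6]
gripper_width: 0.0184
finger_force: 95.1
t: 9.3
eef_pos: [0.5228, -0.1356, 0.0289]
eef_rot: [[0.998, 0.067, 0.0], [0.067, -0.998, -0.0], [0.0, 0.0, -1.0]]
force: [0.2, 0.1, 0.1]
gripper_width: 0.0305
finger_force: 0.0
t: 10.18
eef_pos: [0.5075, 0.0868, 0.149]
eef_rot: [[0.998, 0.069, 0.0], [0.069, -0.998, 0.001], [0.0, -0.001, -1.0]]
force: [-0.4, -0.9, -0.9]
gripper_width: 0.0306
finger_force: 0.0
shift cm [  0.12 -23.04   1.91] turn 11.4 | t 10.18 pos [0.5075 0.0868 0.149 ] w 0.0306 F [-0.4 -0.9 -0.9]
```

View pics/p1.png

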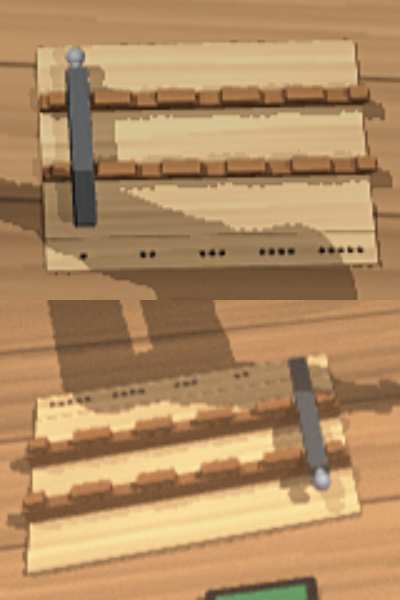

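```bash
cat >> h.py <<'E'
Q=[.5318,-.2636,.0669]
def seat(i,l,tip,base):
    L=[[l/2,.128-.064*(i-1),.042],[-l/2,.128-.064*(i-1),.034]]
    a=[ray(tip,.042)[0],ray(base,.034)[0]];c,s=np.cos(Q[2]),np.sin(Q[2])
    loc=[((x[:2]-Q[:2])@np.array([[c,-s],[s,c]])-L[k][:2])*1000 for k,x in enumerate(a)]
    print("seat err mm tip,base",np.round(loc,1))
E
python3 -c "
from h import *
seat(1,.18,[375,158.8],[379.4,230.2])
t=cv2.imread('pics/p1top.png')
print(t[155:164,370:381].max(2));print(t[225:234,373:387].max(2))"
```

```text
seat err mm tip,base [[-1.   1.2]
 [-0.3 -1. ]]
[[185 185 185 186 187 186 186 184 184 184 184]
 [187 187 187 187 188 186 186 186 185 185 185]
 [188 187 186 188 190 189 189 188 186 185 185]
 [182 195 200 205 178 180 166 203 200 197 202]
 [193 219 200 162 155 157 136 182 222 216 215]
 [197 209 170 158 171 170 162 136 185 224 217]
 [200 189 158 176 188 173 163 140 107 227 217]
 [206 164 146 171 174 175 161 134  96 229 219]
 [210 150 136 152 157 159 147 120 105 229 218]]
[[133  45  36  67  65  65  65  64  67  65  87 156 148 146]
 [128  68  32  68  64  66  66  63  64  65  82 151 144 142]
 [129  77  29  73  65  65  67  63  65  65  79 159 149 147]
 [133  79  23  75  67  64  70  66  68  68  83 168 159 157]
 [162  94  19  57  49  51  49  41  45  44  94 164 158 157]
 [161 150  42  85  85  85  81  85  83  74 146 155 151 149]
 [153 159 141 148 149 148 149 148 147 143 155 150 150 149]
 [154 157 157 158 158 158 159 157 158 156 156 155 153 153]
 [154 156 155 156 155 156 155 157 156 157 157 157 156 157]]
```

Stake 1 is seated within about 1 mm. Next is the cone.

```bash
python3 -m jog '[[[0.1,-23,0,11.4,42],[0.1,-23,0,11.4,42],[0.1,-23,0,11.4,42],[0.1,-23,0,11.4,42],[0.1,-23,2,11.4,42],[0.1,-23,4,11.4,42],[0.1,-23,5,11.4,42],[0.1,-23,5,11.4,42],[0.1,-23,5,11.4,42]]]' 70
python3 -c "
from h import *
to(.4929,.3157,.033,-.1309)"
```

```text
t: 11.4
eef_pos: [0.4944, 0.3129, 0.0995]
eef_rot: [[0.991, -0.133, 0.001], [-0.133, -0.991, 0.0], [0.001, -0.0, -1.0]]
force: [0.2, 0.0, -0.0]
gripper_width: 0.0358
finger_force: 0.0
shift cm [-0.19 -0.25  6.65] turn -0.1 | t 11.4 pos [0.4944 0.3129 0.0995] w 0.0358 F [ 0.2  0.  -0. ]
```

```bash
python3 -m jog '[[[-0.2,-0.2,0,0,42],[-0.2,-0.2,1.5,0,42],[-0.2,-0.2,3,0,42],[-0.2,-0.2,5,0,42],[-0.2,-0.2,6.5,0,42],[-0.2,-0.2,6.5,0,42],[-0.2,-0.2,6.5,0,42],[-0.2,-0.2,6.5,0,42]]]'
python3 -c "
from h import *
to(.4929,.3157,.033,-.1309)"
```

```text
t: 12.4
eef_pos: [0.4928, 0.3161, 0.0348]
eef_rot: [[0.991, -0.132, 0.001], [-0.132, -0.991, 0.001], [0.001, -0.001, -1.0]]
force: [0.0, -0.0, 0.8]
gripper_width: 0.0362
finger_force: 0.0
shift cm [0.02 0.04 0.18] turn -0.1 | t 12.4 pos [0.4928 0.3161 0.0348] w 0.0362 F [ 0.  -0.   0.8]
```

```bash
python3 -m jog '[[[0,0,0.1,0,25],[0,0,0.1,0,15],[0,0,0.1,0,10],[0,0,0.1,0,10],[0,0,0.1,0,10]]]' 90
python3 -c "
from h import *
to(.4929,.3157,.033,-.1309)"
```

```text
t: 13.02
eef_pos: [0.4927, 0.3157, 0.0338]
eef_rot: [[0.991, -0.132, 0.001], [-0.132, -0.991, 0.0], [0.001, -0.0, -1.0]]
force: [-1.5, -2.7, 5.4]
gripper_width: 0.0182
finger_force: 88.8
shift cm [0.02 0.   0.08] turn -0.1 | t 13.03 pos [0.4927 0.3157 0.0338] w 0.0182 F [-1.5 -2.7  5.4]
```

```bash
python3 -m jog '[[[0,0,-0.3,0,10],[0,0,-0.7,0,10],[0,0,-1.2,0,10],[0,0,-2,0,10],[0,0,-3.5,0,10],[0,0,-6,0,10],[0,0,-9,0,10],[0,0,-12,0,10],[0,0,-12,0,10]]]' 90
python3 -c "
from h import *
to(.5275,-.1997,.11,.0669)"
```

```text
t: 14.15
eef_pos: [0.4942, 0.3174, 0.1569]
eef_rot: [[0.991, -0.132, 0.006], [-0.132, -0.991, 0.004], [0.006, -0.005, -1.0]]
force: [0.6, -0.6, -6.0]
gripper_width: 0.0184
finger_force: 90.3
shift cm [10.08 50.84  4.5 ] turn -11.4 | t 14.15 pos [0.4942 0.3174 0.1569] w 0.0184 F [ 0.6 -0.6 -6. ]
```

```bash
python3 -m jog '[[[10.1,50.8,0,-11.4,10],[10.1,50.8,0,-11.4,10],[10.1,50.8,0,-11.4,10],[10.1,50.8,0,-11.4,10],[10.1,50.8,0,-11.4,10],[10.1,50.8,0,-11.4,10],[10.1,50.8,0,-11.4,10],[10.1,50.8,0,-11.4,10],[10.1,50.8,0,-11.4,10],[10.1,50.8,2,-11.4,10],[10.1,50.8,4,-11.4,10],[10.1,50.8,4,-11.4,10]]]'
python3 -c "
from h import *
to(.5275,-.1997,.0560,.0669)
for n in('top','scene'):cv2.imwrite('pics/h2%s.png'%n,r.capture(n)[:,:,::-1])
to(.5275,-.1997,.0560,.0669)
"
```

```text
t: 15.65
eef_pos: [0.5228, -0.1984, 0.1088]
eef_rot: [[0.998, 0.068, -0.006], [0.068, -0.998, 0.003], [-0.006, -0.004, -1.0]]
force: [0.1, 0.3, -4.9]
gripper_width: 0.0177
finger_force: 90.6
shift cm [0.49 0.19 5.28] turn 0.1 | t 15.65 pos [ 0.5228 -0.1984  0.1088] w 0.0177 F [ 0.1  0.3 -4.9]
shift cm [0.28 0.03 5.6 ] turn 0.1 | t 15.75 pos [ 0.5248 -0.1996  0.112 ] w 0.0179 F [ 0.3  0.3 -4. ]
```

```bash
python3 -m jog '[[[0.1,0,2,0,10],[0.1,0,4,0,10],[0.1,0,5.6,0,10],[0.1,0,5.6,0,10],[0.1,0,5.6,0,10],[0.1,0,5.6,0,10]]]'
python3 -c "
from h import *
to(.5275,-.1997,.0298,.0669)
s=r.capture('scene');cv2.imwrite('pics/h2.png',cv2.resize(s[150:270,150:310,::-1],None,fx=5,fy=5))
o=r.observe();c=o['eef_pos']-o['eef_rot'][:,2]*.0122;print((proj(c+o['eef_rot'][:,0]*.08,'scene')-[150,150])*5)
"
```

```text
t: 16.5
eef_pos: [0.5268, -0.2015, 0.0579]
eef_rot: [[0.998, 0.066, 0.002], [0.066, -0.998, -0.001], [0.002, 0.001, -1.0]]
force: [0.5, 0.3, -3.7]
gripper_width: 0.0179
finger_force: 90.6
shift cm [ 0.07 -0.18  2.81] turn -0.0 | t 16.5 pos [ 0.5268 -0.2015  0.0579] w 0.0179 F [ 0.5  0.3 -3.7]
[[500.88725939 401.18660748]]
```

View pics/h2.png

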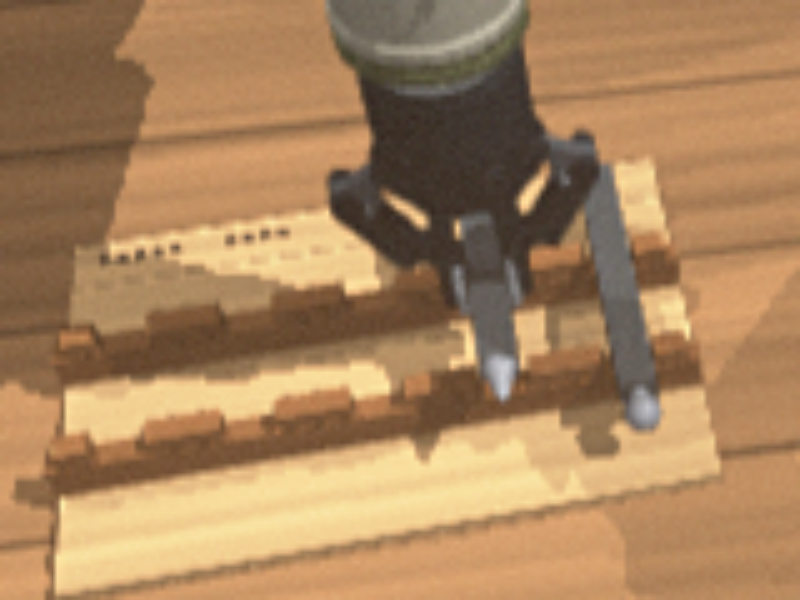

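The cone tip is at (504,400), against (501,401) predicted, so the grasp is centred and level. Lowering it.

```bash
python3 -m jog '[[[0,-0.15,0,0,10],[0,-0.15,0.7,0,10],[0,-0.15,1.4,0,10],[0,-0.15,2.0,0,10],[0,-0.15,2.5,0,10],[0,-0.15,2.5,0,10],[0,-0.15,2.5,0,10]]]'
python3 -c "
from h import *
to(.5275,-.1997,.0298,.0669);print(r.observe()['wrist_torque'])"
```

```text
t: 17.42
eef_pos: [0.5261, -0.1997, 0.032]
eef_rot: [[0.998, 0.067, 0.0], [0.067, -0.998, -0.0], [0.0, 0.0, -1.0]]
force: [-0.4, 0.2, -5.1]
gripper_width: 0.0186
finger_force: 90.7
shift cm [0.14 0.01 0.22] turn -0.0 | t 17.43 pos [ 0.5261 -0.1997  0.032 ] w 0.0186 F [-0.4  0.2 -5.1]
[ 0.02750343  0.03513658 -0.08082711]
```

```bash
python3 -m jog '[[[0.1,0,0.1,0,10],[0.1,0,0.25,0,10],[0.1,0,0.3,0,10],[0.1,0,0.3,0,10]]]'
python3 -m jog '[[[0,0,0,0,25],[0,0,0,0,32],[0,0,0,0,36],[0,0,0,0,36]]]'
python3 -m jog '[[[0,0,-2,0,36],[0,0,-6,0,36],[0,0,-12,0,36],[0,-10,-12,0,36],[0,-16,-12,0,36],[0,-22,-12,0,36],[0,-28,-12,0,36],[0,-28,-12,0,36]]]'
python3 -c "
from h import *
to(.4787,.1673,.1,-.1309)
for n in('top','scene'):cv2.imwrite('pics/p2%s.png'%n,r.capture(n)[:,:,::-1])
t=cv2.imread('pics/p2top.png');s=cv2.imread('pics/p2scene.png')
a=cv2.resize(t[140:260,345:505],None,fx=5,fy=5);b=cv2.resize(s[160:280,150:310],None,fx=5,fy=5)
cv2.imwrite('pics/p2.png',cv2.resize(np.vstack([a,b]),(400,600)))
print(t[158:170,400:412].max(2));print(t[218:232,402:418].max(2))"
```

```text
t: 17.92
eef_pos: [0.5274, -0.1997, 0.0299]
eef_rot: [[0.998, 0.067, 0.001], [0.067, -0.998, -0.0], [0.001, 0.0, -1.0]]
force: [-3.1, 1.4, 4.5]
gripper_width: 0.0184
finger_force: 92.1
t: 18.42
eef_pos: [0.5271, -0.1996, 0.0289]
eef_rot: [[0.998, 0.067, 0.0], [0.067, -0.998, -0.0], [0.0, 0.0, -1.0]]
force: [-0.5, 0.9, -0.2]
gripper_width: 0.0304
finger_force: 0.0
t: 19.42
eef_pos: [0.5082, 0.0829, 0.1507]
eef_rot: [[0.998, 0.069, 0.002], [0.069, -0.998, 0.001], [0.002, -0.001, -1.0]]
force: [0.6, -1.0, -0.0]
gripper_width: 0.0306
finger_force: 0.0
shift cm [-2.37 -8.62  5.07] turn 11.5 | t 19.43 pos [0.5082 0.0829 0.1507] w 0.0306 F [ 0.6 -1.  -0. ]
[[207 211 211 212 206 205 203 211 210 210 207 207]
 [215 215 214 215 215 216 214 215 214 214 213 214]
 [215 215 215 214 215 215 215 214 215 215 214 215]
 [204 219 217 215 215 215 215 216 215 215 215 215]
 [175 192 221 217 215 216 215 215 215 215 215 216]
 [174 152 225 218 217 215 216 216 215 215 216 215]
 [170 164 188 221 217 216 215 215 217 216 216 215]
 [168 170 134 226 218 214 214 213 214 214 214 215]
 [169 170 145 187 219 213 213 211 
[... 409 characters left out ...]
 160 159 157 157 158 157 157]
 [ 69  65  66  65  64  66  63  61 180 167 164 164 165 165 165 163]
 [ 70  71  70  67  69  68  65  63 146 167 162 161 162 162 161 158]
 [ 49  51  47  44  44  46  43  82 147 153 150 150 150 150 150 148]
 [ 79  81  79  79  78  78  73 141 150 146 143 143 144 145 144 146]
 [141 141 141 143 142 141 139 151 146 146 146 147 147 147 149 150]
 [155 156 154 156 157 157 156 155 154 153 154 154 154 155 156 153]
 [157 158 158 157 158 156 157 156 155 157 157 155 156 155 155 155]
 [153 152 152 152 152 152 150 151 151 152 150 150 149 150 148 150]
 [150 149 148 149 148 148 149 150 149 149 150 150 150 149 150 151]
 [154 152 153 154 152 153 154 154 154 154 155 155 156 157 155 158]]
```

View pics/p2.png

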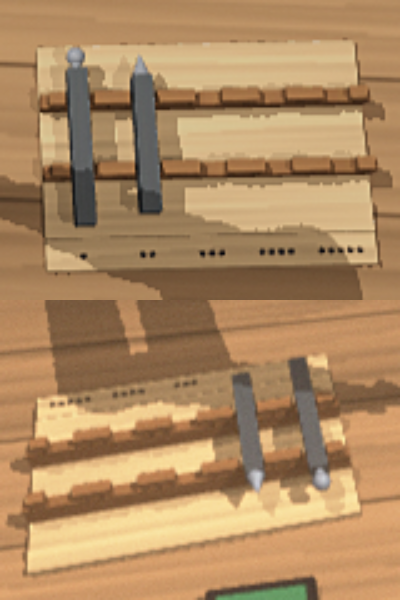

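```bash
python3 -c "
from h import *
seat(2,.16,[400.3,162],[405,225.5])"
python3 -m jog '[[[-2.4,-8.6,0,11.5,42],[-2.4,-8.6,0,11.5,42],[-2.4,-8.6,2,11.5,42],[-2.4,-8.6,4,11.5,42],[-2.4,-8.6,5,11.5,42],[-2.4,-8.6,5,11.5,42],[-2.4,-8.6,5,11.5,42],[-2.4,-8.6,5,11.5,42]]]' 70
python3 -c "
from h import *
to(.4787,.1673,.033,-.1309)"
```

```text
seat err mm tip,base [[-0.9  2.3]
 [-0.3 -0.2]]
t: 20.52
eef_pos: [0.4794, 0.164, 0.0998]
eef_rot: [[0.991, -0.134, 0.001], [-0.134, -0.991, 0.0], [0.001, -0.001, -1.0]]
force: [0.4, -0.1, 0.0]
gripper_width: 0.0363
finger_force: 0.0
shift cm [-0.12 -0.31  6.68] turn -0.2 | t 20.52 pos [0.4794 0.164  0.0998] w 0.0363 F [ 0.4 -0.1  0. ]
```

Stake 2 is seated. Now for the disc.

```bash
python3 -m jog '[[[-0.1,-0.25,0,-0.2,42],[-0.1,-0.25,1.5,-0.2,42],[-0.1,-0.25,3,-0.2,42],[-0.1,-0.25,5,-0.2,42],[-0.1,-0.25,6.5,-0.2,42],[-0.1,-0.25,6.5,-0.2,42],[-0.1,-0.25,6.5,-0.2,42],[-0.1,-0.25,6.5,-0.2,42]]]'
python3 -c "
from h import *
to(.4787,.1673,.033,-.1309)"
```

```text
t: 21.52
eef_pos: [0.4788, 0.1669, 0.0347]
eef_rot: [[0.991, -0.13, 0.002], [-0.13, -0.991, 0.0], [0.002, -0.001, -1.0]]
force: [0.8, -0.2, 0.1]
gripper_width: 0.0361
finger_force: 0.0
shift cm [-0.02 -0.04  0.17] turn 0.0 | t 21.52 pos [0.4788 0.1669 0.0347] w 0.0361 F [ 0.8 -0.2  0.1]
```

```bash
python3 -m jog '[[[0,0,0.1,0,25],[0,0,0.1,0,15],[0,0,0.1,0,10],[0,0,0.1,0,10],[0,0,0.1,0,10]]]' 90
python3 -c "
from h import *
to(.4787,.1673,.033,-.1309)"
python3 -m jog '[[[0,0,-0.3,0,10],[0,0,-0.7,0,10],[0,0,-1.2,0,10],[0,0,-2,0,10],[0,0,-3.5,0,10],[0,0,-6,0,10],[0,0,-9,0,10],[0,0,-12,0,10],[0,0,-12,0,10]]]' 90
python3 -c "
from h import *
to(.5318,-.2636,.11,.0669)"
```

```text
t: 22.15
eef_pos: [0.4787, 0.1665, 0.0338]
eef_rot: [[0.992, -0.13, 0.001], [-0.13, -0.992, -0.0], [0.001, 0.0, -1.0]]
force: [-1.5, -2.9, 6.4]
gripper_width: 0.0184
finger_force: 88.5
shift cm [-0.01 -0.08  0.08] turn 0.0 | t 22.15 pos [0.4787 0.1665 0.0338] w 0.0184 F [-1.5 -2.9  6.4]
t: 23.28
eef_pos: [0.4798, 0.1674, 0.1554]
eef_rot: [[0.991, -0.13, 0.005], [-0.13, -0.992, 0.002], [0.005, -0.002, -1.0]]
force: [0.2, 0.3, -4.9]
gripper_width: 0.0182
finger_force: 90.4
shift cm [10.74 42.07  4.5 ] turn -11.3 | t 23.27 pos [0.4798 0.1674 0.1554] w 0.0182 F [ 0.2  0.3 -4.9]
```

```bash
python3 -m jog '[[[10.7,42.1,0,-11.3,10],[10.7,42.1,0,-11.3,10],[10.7,42.1,0,-11.3,10],[10.7,42.1,0,-11.3,10],[10.7,42.1,0,-11.3,10],[10.7,42.1,0,-11.3,10],[10.7,42.1,0,-11.3,10],[10.7,42.1,0,-11.3,10],[10.7,42.1,2,-11.3,10],[10.7,42.1,4,-11.3,10],[10.7,42.1,4,-11.3,10],[10.7,42.1,4,-11.3,10]]]'
python3 -c "
from h import *
to(.5318,-.2636,.0560,.0669)"
```

```text
t: 24.78
eef_pos: [0.5294, -0.2637, 0.1126]
eef_rot: [[0.998, 0.068, -0.0], [0.068, -0.998, 0.0], [-0.0, -0.0, -1.0]]
force: [-0.5, 0.3, -3.3]
gripper_width: 0.0185
finger_force: 90.7
shift cm [0.25 0.01 5.66] turn 0.1 | t 24.77 pos [ 0.5294 -0.2637  0.1126] w 0.0185 F [-0.5  0.3 -3.3]
```

```bash
python3 -m jog '[[[0.2,0,2,0,10],[0.2,0,4,0,10],[0.2,0,5.6,0,10],[0.2,0,5.6,0,10],[0.2,0,5.6,0,10],[0.2,0,5.6,0,10],[0.2,0,5.6,0,10]]]'
python3 -c "
from h import *
to(.5318,-.2636,.0298,.0669)
s=r.capture('scene');cv2.imwrite('pics/h3.png',cv2.resize(s[160:260,160:290,::-1],None,fx=5,fy=5))
o=r.observe();c=o['eef_pos']-o['eef_rot'][:,2]*.0122;print((proj(c+o['eef_rot'][:,0]*.07,'scene')-[160,160])*5)
"
```

```text
t: 25.65
eef_pos: [0.5318, -0.2649, 0.0577]
eef_rot: [[0.998, 0.067, 0.001], [0.067, -0.998, -0.001], [0.001, 0.001, -1.0]]
force: [0.4, -1.4, -4.7]
gripper_width: 0.018
finger_force: 90.7
shift cm [ 0.   -0.13  2.79] turn -0.0 | t 25.65 pos [ 0.5318 -0.2649  0.0577] w 0.018 F [ 0.4 -1.4 -4.7]
[[317.19474407 359.61238479]]
```

View pics/h3.png

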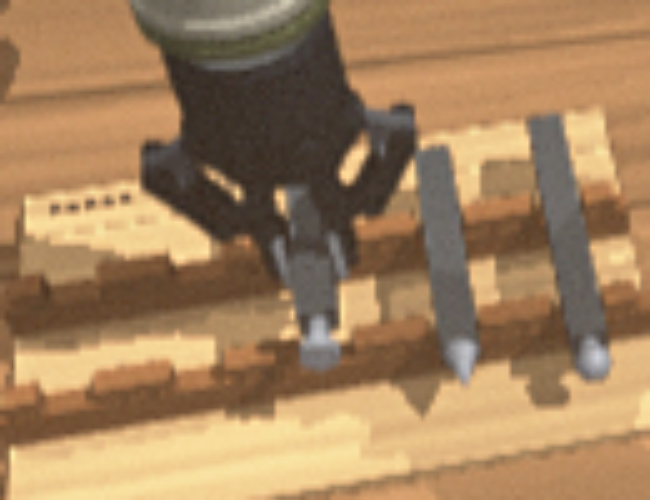

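The disc's front face is at about (321,357), against (317,360) predicted. That agrees within 1 px, so I'm lowering it.

```bash
python3 -m jog '[[[0,-0.15,0,0,10],[0,-0.15,0.7,0,10],[0,-0.15,1.4,0,10],[0,-0.15,2.0,0,10],[0,-0.15,2.5,0,10],[0,-0.15,2.5,0,10],[0,-0.15,2.5,0,10]]]'
python3 -c "
from h import *
to(.5318,-.2636,.0298,.0669);print(r.observe()['wrist_torque'])"
```

```text
t: 26.58
eef_pos: [0.5313, -0.2632, 0.032]
eef_rot: [[0.998, 0.067, 0.0], [0.067, -0.998, -0.0], [0.0, 0.0, -1.0]]
force: [0.4, -0.2, -3.8]
gripper_width: 0.0179
finger_force: 90.7
shift cm [0.04 0.05 0.22] turn -0.0 | t 26.57 pos [ 0.5313 -0.2632  0.032 ] w 0.0179 F [ 0.4 -0.2 -3.8]
[ 0.00084512 -0.02456939 -0.04443302]
```

```bash
python3 -m jog '[[[0.1,0.05,0.1,0,10],[0.1,0.05,0.25,0,10],[0.1,0.05,0.3,0,10],[0.1,0.05,0.3,0,10]]]'
python3 -m jog '[[[0,0,0,0,25],[0,0,0,0,32],[0,0,0,0,36],[0,0,0,0,36]]]'
python3 -m jog '[[[0,0,-2,0,36],[0,0,-6,0,36],[0,0,-12,0,36],[0,-10,-12,0,36],[0,-16,-12,0,36],[0,-22,-12,0,36],[0,-28,-12,0,36],[0,-34,-12,0,36],[0,-40,-12,0,36],[0,-40,-12,0,36]]]'
python3 -c "
from h import *
to(.5083,.3893,.1,-.1309)
for n in('top','scene'):cv2.imwrite('pics/p3%s.png'%n,r.capture(n)[:,:,::-1])
t=cv2.imread('pics/p3top.png');s=cv2.imread('pics/p3scene.png')
a=cv2.resize(t[140:260,345:505],None,fx=5,fy=5);b=cv2.resize(s[160:280,150:310],None,fx=5,fy=5)
cv2.imwrite('pics/p3.png',cv2.resize(np.vstack([a,b]),(400,600)))"
```

```text
t: 27.08
eef_pos: [0.5326, -0.2637, 0.0299]
eef_rot: [[0.998, 0.067, 0.001], [0.067, -0.998, -0.0], [0.001, 0.001, -1.0]]
force: [-2.3, 3.2, 6.1]
gripper_width: 0.0184
finger_force: 92.1
t: 27.58
eef_pos: [0.5323, -0.2635, 0.0288]
eef_rot: [[0.998, 0.067, 0.0], [0.067, -0.998, -0.0], [0.0, 0.0, -1.0]]
force: [0.3, -0.3, -0.7]
gripper_width: 0.031
finger_force: 0.0
t: 28.82
eef_pos: [0.5054, 0.139, 0.1508]
eef_rot: [[0.998, 0.07, 0.002], [0.07, -0.998, 0.001], [0.002, -0.001, -1.0]]
force: [-0.1, 0.3, -0.5]
gripper_width: 0.0307
finger_force: 0.0
shift cm [  2.02 -24.95   5.1 ] turn 11.5 | t 28.82 pos [0.5054 0.139  0.1508] w 0.0307 F [-0.1  0.3 -0.5]
```

View pics/p3.png

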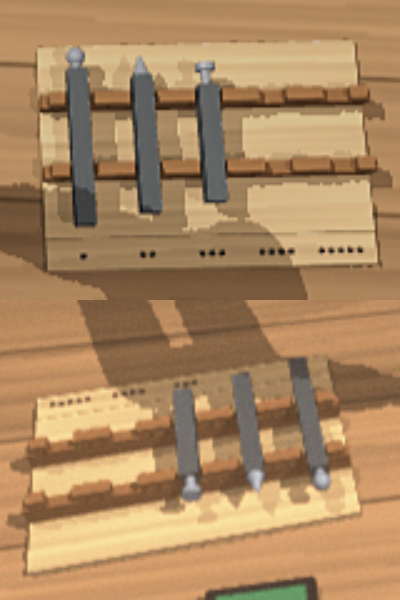

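```bash
python3 -c "
from h import *
seat(3,.14,[427,164.6],[431,220.4])"
python3 -m jog '[[[2,-25,0,11.5,42],[2,-25,0,11.5,42],[2,-25,0,11.5,42],[2,-25,0,11.5,42],[2,-25,0,11.5,42],[2,-25,2,11.5,42],[2,-25,4,11.5,42],[2,-25,5,11.5,42],[2,-25,5,11.5,42],[2,-25,5,11.5,42],[2,-25,5,11.5,42]]]' 70
python3 -c "
from h import *
to(.5083,.3893,.033,-.1309)"
```

```text
seat err mm tip,base [[ 0.6  0. ]
 [ 0.7 -0.7]]
t: 30.3
eef_pos: [0.5095, 0.3867, 0.0999]
eef_rot: [[0.991, -0.134, 0.001], [-0.134, -0.991, 0.001], [0.001, -0.001, -1.0]]
force: [0.3, 0.4, 0.2]
gripper_width: 0.0361
finger_force: 0.0
shift cm [-0.16 -0.23  6.69] turn -0.2 | t 30.3 pos [0.5095 0.3867 0.0999] w 0.0361 F [0.3 0.4 0.2]
```

```bash
python3 -m jog '[[[-0.1,-0.25,0,-0.2,42],[-0.1,-0.25,1.5,-0.2,42],[-0.1,-0.25,3,-0.2,42],[-0.1,-0.25,5,-0.2,42],[-0.1,-0.25,6.6,-0.2,42],[-0.1,-0.25,6.6,-0.2,42],[-0.1,-0.25,6.6,-0.2,42],[-0.1,-0.25,6.6,-0.2,42]]]'
python3 -m jog '[[[0,0,0,0,28],[0,0,0,0,24],[0,0,0,0,24]]]' 40
python3 -c "
from h import *
to(.5083,.3893,.033,-.1309)"
```

```text
t: 31.3
eef_pos: [0.509, 0.3895, 0.034]
eef_rot: [[0.991, -0.13, 0.002], [-0.13, -0.991, 0.001], [0.001, -0.001, -1.0]]
force: [0.5, 0.6, -0.2]
gripper_width: 0.0357
finger_force: 0.0
t: 31.68
eef_pos: [0.5085, 0.389, 0.0331]
eef_rot: [[0.991, -0.13, 0.0], [-0.13, -0.991, 0.0], [0.0, -0.0, -1.0]]
force: [0.2, -1.1, 1.2]
gripper_width: 0.0206
finger_force: 0.4
shift cm [-0.02 -0.03  0.01] turn 0.0 | t 31.68 pos [0.5085 0.389  0.0331] w 0.0206 F [ 0.2 -1.1  1.2]
```

```bash
python3 -m jog '[[[0,0,0,0,10],[0,0,0,0,10],[0,0,0,0,10]]]' 90
python3 -m jog '[[[0,0,-0.3,0,10],[0,0,-0.7,0,10],[0,0,-1.2,0,10],[0,0,-2,0,10],[0,0,-3.5,0,10],[0,0,-6,0,10],[0,0,-9,0,10],[0,0,-12,0,10],[0,0,-12,0,10]]]' 90
python3 -c "
from h import *
to(.5361,-.3275,.11,.0669)"
```

```text
t: 32.05
eef_pos: [0.5085, 0.3891, 0.0334]
eef_rot: [[0.991, -0.13, 0.0], [-0.13, -0.991, 0.0], [0.0, -0.0, -1.0]]
force: [-1.7, -1.8, 5.5]
gripper_width: 0.0186
finger_force: 89.2
t: 33.17
eef_pos: [0.5107, 0.3911, 0.1578]
eef_rot: [[0.991, -0.13, 0.007], [-0.13, -0.991, 0.005], [0.006, -0.006, -1.0]]
force: [-0.2, 1.0, -3.7]
gripper_width: 0.0181
finger_force: 90.2
shift cm [11.83 70.95  4.41] turn -11.3 | t 33.17 pos [0.5107 0.3911 0.1578] w 0.0181 F [-0.2  1.  -3.7]
```

```bash
python3 -m jog '[[[11.9,71.1,0,-11.3,10],[11.9,71.1,0,-11.3,10],[11.9,71.1,0,-11.3,10],[11.9,71.1,0,-11.3,10],[11.9,71.1,0,-11.3,10],[11.9,71.1,0,-11.3,10],[11.9,71.1,0,-11.3,10],[11.9,71.1,0,-11.3,10],[11.9,71.1,0,-11.3,10],[11.9,71.1,0,-11.3,10],[11.9,71.1,0,-11.3,10],[11.9,71.1,0,-11.3,10]]]'
python3 -m jog '[[[0,0,0,0,10],[0,0,0,0,10]]]'
python3 -c "
from h import *
to(.5361,-.3275,.056,.0669)"
```

```text
t: 34.67
eef_pos: [0.5329, -0.3343, 0.1514]
eef_rot: [[0.998, 0.064, -0.0], [0.064, -0.998, 0.0], [-0.0, -0.0, -1.0]]
force: [0.5, 1.5, -3.9]
gripper_width: 0.0181
finger_force: 90.4
t: 34.92
eef_pos: [0.5333, -0.3305, 0.1515]
eef_rot: [[0.998, 0.066, -0.001], [0.066, -0.998, 0.002], [-0.001, -0.002, -1.0]]
force: [-0.1, 0.3, -3.6]
gripper_width: 0.0185
finger_force: 90.5
shift cm [ 0.31 -0.27  9.56] turn -0.0 | t 34.92 pos [ 0.5333 -0.3305  0.1515] w 0.0185 F [-0.1  0.3 -3.6]
```

```bash
python3 -m jog '[[[0.2,-0.2,3,0,10],[0.2,-0.2,6,0,10],[0.2,-0.2,9.5,0,10],[0.2,-0.2,9.5,0,10],[0.2,-0.2,9.5,0,10],[0.2,-0.2,9.5,0,10],[0.2,-0.2,9.5,0,10]]]'
python3 -c "
from h import *
to(.5361,-.3275,.0291,.0669)
s=r.capture('scene');cv2.imwrite('pics/h4.png',s[:,:,::-1])
o=r.observe();c=o['eef_pos']-o['eef_rot'][:,2]*.0128;p=proj(c+o['eef_rot'][:,0]*.06,'scene')[0];print(p)
u,v=np.int32(p);print(u,v);print(s[v-10:v+8,u-8:u+10].max(2))
"
```

```text
t: 35.8
eef_pos: [0.5365, -0.3299, 0.0596]
eef_rot: [[0.998, 0.067, 0.002], [0.067, -0.998, -0.002], [0.002, 0.002, -1.0]]
force: [-0.1, 1.1, -3.3]
gripper_width: 0.0182
finger_force: 90.4
shift cm [-0.03 -0.25  3.05] turn -0.0 | t 35.8 pos [ 0.5365 -0.3299  0.0596] w 0.0182 F [-0.1  1.1 -3.3]
[195.54356554 232.93157969]
195 232
[[ 99  98 107 131 113  98  98 106 103 103  99  93  83  94 244 245 240 230]
 [116 122 132 158 113  90  91  92 102 100  91  82  77  98 251 253 247 225]
 [141 136 138 140 102  75  71  88 120 135 100  80  73 106 255 250 243 221]
 [139 139 142 157 141  79  74  99 164 177 135  73  61 102 245 247 245 220]
 [157 153 152 176 174  98  68 101 164 179 163  85  74 106 239 250 245 226]
 [170 167 172 173 174 125  81  96 164 177 158 122 191 200 251 247 247 224]
 [172 176 174 169 168 157 186 127 160 176 157 194 255 252 249 246 247 227]
 [174 169 170 178 178 226 255 166 171 181 160 221 253 248 247 247 248 226]
 [174 172 177 219 227 254 255 168 190 188 158 227 249 244 244 244 249 208]
 [176 177 170 242 243 236 242 162 166 173 147 220 247 243 244 242 247 194]
 [175 151 129 151 159 139 182 134 122 111 126 231 246 241 242 211 210 168]
 [166 111  99  99 104 103 163 116 136 119 132 207 219 200 197 128 107 105]
 [161 104  98 101  92 104 167 122 162 142 150 158 160 154 156  98  93  97]
 [140 105 101 109 105 123 151 121 158 155 153 164 166 153 155 125 103 102]
 [107 100 102 106 109 131 118 121 155 153 156 172 167 156 151 142 117 119]
 [ 99  92  97  97 106 117 115 134 148 143 145 144 142 143 136 131 125 123]
 [100 101  96  99 111 127 120 126 128 127 131 119 114 114 114 118 113 115]
 [103 102 109 102 113 128 117 115 115 116 117 114 114 117 116 115 117 112]]
```

```bash
python3 -m jog '[[[0,-0.2,0,0,10],[0,-0.2,0.7,0,10],[0,-0.2,1.2,0,10],[0,-0.2,1.2,0,10],[0,-0.2,1.2,0,10]]]'
python3 -c "
from h import *
to(.5361,-.3275,.0291,.0669)"
```

```text
t: 36.48
eef_pos: [0.5353, -0.3273, 0.0457]
eef_rot: [[0.998, 0.067, -0.0], [0.067, -0.998, 0.0], [-0.0, -0.0, -1.0]]
force: [0.2, 0.5, -3.2]
gripper_width: 0.0184
finger_force: 90.5
shift cm [0.08 0.03 1.66] turn -0.0 | t 36.48 pos [ 0.5353 -0.3273  0.0457] w 0.0184 F [ 0.2  0.5 -3.2]
```

```bash
python3 -m jog '[[[0.1,0,0.5,0,10],[0.1,0,1,0,10],[0.1,0,1.4,0,10],[0.1,0,1.6,0,10],[0.1,0,1.7,0,10],[0.1,0,1.7,0,10]]]'
python3 -c "
from h import *
to(.5361,-.3275,.0291,.0669)"
```

```text
t: 37.22
eef_pos: [0.5365, -0.3273, 0.0294]
eef_rot: [[0.998, 0.067, 0.0], [0.067, -0.998, -0.0], [0.0, 0.0, -1.0]]
force: [-3.1, 2.0, 2.2]
gripper_width: 0.018
finger_force: 91.2
shift cm [-0.04  0.02  0.03] turn -0.0 | t 37.23 pos [ 0.5365 -0.3273  0.0294] w 0.018 F [-3.1  2.   2.2]
```

```bash
python3 -m jog '[[[0,0,0,0,25],[0,0,0,0,32],[0,0,0,0,36],[0,0,0,0,36]]]'
python3 -m jog '[[[0,0,-2,0,36],[0,0,-6,0,36],[0,0,-12,0,36],[0,-10,-12,0,36],[0,-16,-12,0,36],[0,-22,-12,0,36],[0,-28,-12,0,36],[0,-34,-12,0,36],[0,-40,-12,0,36],[0,-46,-12,0,36],[0,-46,-12,0,36]]]'
python3 -c "
from h import *
to(.43,.012,.1,-.1309)
for n in('top','scene'):cv2.imwrite('pics/p4%s.png'%n,r.capture(n)[:,:,::-1])
t=cv2.imread('pics/p4top.png');s=cv2.imread('pics/p4scene.png')
a=cv2.resize(t[140:260,290:490],None,fx=4,fy=4);b=cv2.resize(s[160:260,150:350],None,fx=4,fy=4)
cv2.imwrite('pics/p4.png',cv2.resize(np.vstack([a,b]),(545,600)))"
```

```text
t: 37.72
eef_pos: [0.5365, -0.3273, 0.0289]
eef_rot: [[0.998, 0.067, 0.0], [0.067, -0.998, -0.0], [0.0, 0.0, -1.0]]
force: [0.5, 0.1, 0.7]
gripper_width: 0.0304
finger_force: 0.0
t: 39.1
eef_pos: [0.5056, 0.1352, 0.1508]
eef_rot: [[0.998, 0.07, 0.002], [0.07, -0.998, 0.001], [0.002, -0.001, -1.0]]
force: [0.1, 0.1, -0.2]
gripper_width: 0.031
finger_force: 0.0
shift cm [-8.41 11.76  5.05] turn 11.5 | t 39.1 pos [0.5056 0.1352 0.1508] w 0.031 F [ 0.1  0.1 -0.2]
```

View pics/p4.png

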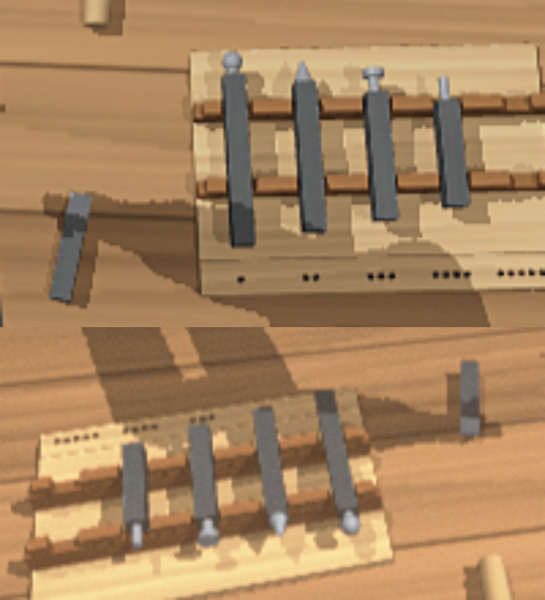

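Four stakes are seated and the blade hasn't moved, with its ends at (319,211) and (313,250). Next I fetch the blade.

```bash
python3 -c "
from h import *
seat(4,.12,[452.8,168.8],[457.2,215.2])
b=[ray([319.3,211],.01)[0],ray([312.5,249.5],.003)[0]];print(b,np.mean(b,0),np.arctan2(*(b[0]-b[1])[1::-1]))"
python3 -m jog '[[[-8.3,11.8,0,12,50],[-8.3,11.8,0,12,50],[-8.3,11.8,0,12,50],[-8.3,11.8,2,12,50],[-8.3,11.8,5,12,50],[-8.3,11.8,8,12,50],[-8.3,11.8,9,12,50],[-8.3,11.8,9,12,50],[-8.3,11.8,9,12,50],[-8.3,11.8,9,12,50]]]' 50
python3 -c "
from h import *
to(.431,.0125,.004,-.15)"
```

```text
seat err mm tip,base [[-1.9  0.6]
 [ 2.  -2.1]]
[array([0.47905157, 0.00542395, 0.01      ]), array([0.38230085, 0.01842236, 0.003     ])] [0.43067621 0.01192316 0.0065    ] -0.13354986021345758
t: 40.45
eef_pos: [0.4318, 0.0084, 0.0601]
eef_rot: [[0.99, -0.142, 0.002], [-0.142, -0.99, -0.0], [0.002, -0.0, -1.0]]
force: [0.0, 0.5, -0.2]
gripper_width: 0.0427
finger_force: 0.0
shift cm [-0.15 -0.4   5.61] turn 0.4 | t 40.45 pos [0.4318 0.0084 0.0601] w 0.0427 F [ 0.   0.5 -0.2]
```

```bash
python3 -m jog '[[[-0.1,-0.3,0,0,50],[-0.1,-0.3,1.5,0,50],[-0.1,-0.3,3,0,50],[-0.1,-0.3,4.2,0,50],[-0.1,-0.3,4.8,0,50],[-0.1,-0.3,4.8,0,50],[-0.1,-0.3,4.8,0,50]]]'
python3 -c "
from h import *
to(.431,.012,.004,-.14)
s=r.capture('scene');cv2.imwrite('pics/h5.png',s[:,:,::-1])
o=r.observe();print(o['eef_pos'])"
```

```text
t: 41.32
eef_pos: [0.4307, 0.0115, 0.0112]
eef_rot: [[0.99, -0.142, 0.001], [-0.142, -0.99, -0.0], [0.001, -0.0, -1.0]]
force: [-0.2, 0.5, -0.2]
gripper_width: 0.0428
finger_force: 0.0
shift cm [ 0.03 -0.05  0.72] turn -0.2 | t 41.33 pos [0.4307 0.0115 0.0112] w 0.0428 F [-0.2  0.5 -0.2]
[0.43075829 0.01156058 0.01134416]
```

```bash
python3 -m jog '[[[0,0,0.4,0,50],[0,0,0.65,0,50],[0,0,0.65,0,50]]]'
python3 -m jog '[[[0,0,0,0,30],[0,0,0,0,24],[0,0,0,0,15],[0,0,0,0,10],[0,0,0,0,10],[0,0,0,0,10]]]' 90
python3 -c "
from h import *
to(.431,.012,.004,-.14)"
```

```text
t: 41.75
eef_pos: [0.43, 0.0116, 0.0041]
eef_rot: [[0.99, -0.142, -0.001], [-0.142, -0.99, 0.0], [-0.001, 0.0, -1.0]]
force: [-0.2, -0.3, 0.4]
gripper_width: 0.0428
finger_force: 0.0
t: 42.5
eef_pos: [0.4304, 0.0115, 0.0048]
eef_rot: [[0.99, -0.142, 0.0], [-0.142, -0.99, -0.0], [0.0, 0.0, -1.0]]
force: [-2.3, 0.2, 5.6]
gripper_width: 0.0176
finger_force: 89.0
shift cm [ 0.05 -0.06  0.08] turn -0.2 | t 42.5 pos [0.4304 0.0115 0.0048] w 0.0176 F [-2.3  0.2  5.6]
```

```bash
python3 -m jog '[[[0,0,-1,0,10],[0,0,-3,0,10],[0,0,-6,0,10],[0,0,-10,0,10],[0,0,-14,0,10],[0,0,-14,0,10],[0,0,-14,0,10]]]'
python3 -c "
from h import *
to(.5404,-.3913,.12,.0669)"
```

```text
t: 43.38
eef_pos: [0.4297, 0.0117, 0.1437]
eef_rot: [[0.99, -0.142, -0.001], [-0.142, -0.99, 0.0], [-0.001, -0.0, -1.0]]
force: [0.4, 1.0, -2.6]
gripper_width: 0.0175
finger_force: 88.1
shift cm [16.69 38.32  2.35] turn -12.0 | t 43.38 pos [0.4297 0.0117 0.1437] w 0.0175 F [ 0.4  1.  -2.6]
```

```bash
python3 -m jog '[[[16.8,38.3,0,-12,10],[16.8,38.3,0,-12,10],[16.8,38.3,0,-12,10],[16.8,38.3,0,-12,10],[16.8,38.3,0,-12,10],[16.8,38.3,0,-12,10],[16.8,38.3,0,-12,10],[16.8,38.3,0,-12,10],[16.8,38.3,2,-12,10],[16.8,38.3,4,-12,10],[16.8,38.3,4,-12,10],[16.8,38.3,4,-12,10]]]'
python3 -c "
from h import *
to(.5404,-.3913,.063,.0669)
s=r.capture('scene');cv2.imwrite('pics/h5b.png',s[:,:,::-1])
o=r.observe();c=o['eef_pos']-o['eef_rot'][:,2]*.0052
for d in(.028,.05):print(proj(c+o['eef_rot'][:,0]*d,'scene')[0])
u,v=np.int32(proj(c+o['eef_rot'][:,0]*.05,'scene')[0]);print(u,v);print(s[v-12:v+8,u-8:u+10].max(2))
"
```

```text
t: 44.88
eef_pos: [0.5421, -0.3907, 0.1044]
eef_rot: [[0.998, 0.067, -0.0], [0.067, -0.998, 0.0], [-0.0, -0.0, -1.0]]
force: [-0.0, -0.1, -2.3]
gripper_width: 0.018
finger_force: 88.6
shift cm [-0.17  0.05  4.14] turn 0.0 | t 44.88 pos [ 0.5421 -0.3907  0.1044] w 0.018 F [-0.  -0.1 -2.3]
[164.476428   217.88465128]
[164.05404522 225.10279823]
164 225
[[177 156 157 117  91  97 101  94  94  99  99  99 104  77  83 168 217 247]
 [192 193 189 122  99  90  95  94 103 103 103  94  94  75  89 227 255 251]
 [158 157 155 140 103  89  89  88  94  96  93  87  85  78  92 236 255 249]
 [152 158 177 176 124  83  75  75  74  75  83  93  95 100  84 207 243 231]
 [199 209 217 216 167  95  92 107 117 118 128 138 136 136  87 148 177 170]
 [209 210 214 212 192 136 137 147 169 167 168 159 166 152  92 147 173 174]
 [205 207 205 204 173 164 162 162 165 166 168 163 160 138 105 160 172 167]
 [199 200 203 201 163 161 164 157 159 167 160 158 167 138 120 151 152 136]
 [191 200 196 191 153 163 160 158 158 164 163 160 163 142 117 117 113 108]
 [186 191 188 167 157 164 161 163 159 166 158 159 160 135 108 106 111 113]
 [165 167 165 133 145 164 161 162 168 164 160 152 157 128 114 111 112 117]
 [140 135 135 139 158 164 156 154 154 149 137 122 126 113 109 111 110 110]
 [139 139 138 139 141 137 135 133 119 110 108 106 107 113 128 140 134 139]
 [137 130 139 138 129 121 108 108 128 129 132 133 154 170 182 192 194 195]
 [136 134 130 139 133 134 132 171 182 193 196 195 211 226 230 228 227 225]
 [172 170 140 142 134 137 144 240 241 238 236 240 236 227 224 226 225 225]
 [216 214 176 172 174 170 151 251 250 247 247 245 246 234 232 230 229 230]
 [209 214 208 216 215 204 150 250 247 244 243 242 242 242 242 243 243 241]
 [210 212 211 207 211 204 144 249 245 241 242 241 239 241 241 241 241 241]
 [205 206 203 209 212 202 142 251 245 240 241 241 240 243 241 241 239 239]]
```

```bash
python3 -m jog '[[[0,0,1.5,0,10],[0,0,3,0,10],[0,0,4,0,10],[0,0,4,0,10],[0,0,4,0,10],[0,0,4,0,10]]]'
python3 -c "
from h import *
to(.5404,-.3913,.0368,.0669)"
```

```text
t: 45.68
eef_pos: [0.5425, -0.3918, 0.0652]
eef_rot: [[0.998, 0.067, 0.001], [0.067, -0.998, -0.001], [0.001, 0.001, -1.0]]
force: [-1.0, 0.2, -2.7]
gripper_width: 0.0178
finger_force: 88.7
shift cm [-0.21 -0.07  2.84] turn -0.0 | t 45.67 pos [ 0.5425 -0.3918  0.0652] w 0.0178 F [-1.   0.2 -2.7]
```

```bash
python3 -m jog '[[[-0.2,-0.05,0,0,10],[-0.2,-0.05,0.7,0,10],[-0.2,-0.05,1.2,0,10],[-0.2,-0.05,1.6,0,10],[-0.2,-0.05,1.6,0,10],[-0.2,-0.05,1.6,0,10]]]'
python3 -c "
from h import *
to(.5404,-.3913,.0368,.0669)"
```

```text
t: 46.42
eef_pos: [0.54, -0.3911, 0.0484]
eef_rot: [[0.998, 0.067, 0.0], [0.067, -0.998, -0.0], [0.0, 0.0, -1.0]]
force: [-0.1, -0.8, -3.1]
gripper_width: 0.0174
finger_force: 88.7
shift cm [0.03 0.02 1.16] turn -0.0 | t 46.42 pos [ 0.54   -0.3911  0.0484] w 0.0174 F [-0.1 -0.8 -3.1]
```

```bash
python3 -m jog '[[[0,0,0.4,0,10],[0,0,0.8,0,10],[0,0,1,0,10],[0,0,1.15,0,10],[0,0,1.2,0,10],[0,0,1.2,0,10]]]'
python3 -c "
from h import *
to(.5404,-.3913,.0368,.0669)"
```

```text
t: 47.18
eef_pos: [0.5401, -0.3911, 0.0369]
eef_rot: [[0.998, 0.067, 0.0], [0.067, -0.998, -0.0], [0.0, 0.0, -1.0]]
force: [-4.0, 2.3, 3.1]
gripper_width: 0.0176
finger_force: 89.5
shift cm [0.03 0.02 0.01] turn -0.0 | t 47.17 pos [ 0.5401 -0.3911  0.0369] w 0.0176 F [-4.   2.3  3.1]
```

Seating contact is at the expected height. I'll release, retreat and take a final check.

```bash
python3 -m jog '[[[0,0,0,0,25],[0,0,0,0,32],[0,0,0,0,36],[0,0,0,0,36]]]'
python3 -m jog '[[[0,0,-2,0,36],[0,0,-6,0,36],[0,0,-12,0,36],[0,-10,-12,0,36],[0,-16,-12,0,36],[0,-22,-12,0,36],[0,-28,-12,0,36],[0,-34,-12,0,36],[0,-40,-12,0,36],[0,-46,-12,0,36],[0,-52,-12,0,36],[0,-52,-12,0,36]]]'
python3 -c "
from h import *
for n in('top','scene'):cv2.imwrite('pics/p5%s.png'%n,r.capture(n)[:,:,::-1])
t=cv2.imread('pics/p5top.png');s=cv2.imread('pics/p5scene.png')
a=cv2.resize(t[140:260,345:505],None,fx=5,fy=5);b=s[60:360:1,100:500]
b=cv2.resize(b,(800,600));cv2.imwrite('pics/p5.png',cv2.resize(np.vstack([a,b]),(400,600)))
print(r.observe()['t'])"
```

```text
t: 47.68
eef_pos: [0.54, -0.3911, 0.0363]
eef_rot: [[0.998, 0.067, 0.0], [0.067, -0.998, -0.0], [0.0, 0.0, -1.0]]
force: [0.5, -0.3, -0.7]
gripper_width: 0.0309
finger_force: 0.0
t: 49.18
eef_pos: [0.5052, 0.1313, 0.1583]
eef_rot: [[0.998, 0.07, 0.002], [0.07, -0.998, 0.001], [0.002, -0.001, -1.0]]
force: [0.1, -0.0, -0.3]
gripper_width: 0.0309
finger_force: 0.0
49.275
```

View pics/p5.png

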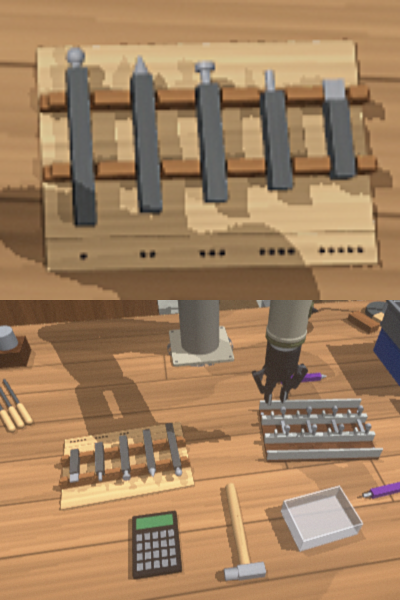

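```bash
python3 -c "
from h import *
seat(4,.12,[453,168.4],[456.6,215.2]);seat(5,.1,[478.6,172],[481.8,211.2])
print(r.hand_in())"
```

```text
seat err mm tip,base [[-0.9  0. ]
 [ 2.  -0.6]]
seat err mm tip,base [[-1.8  1.2]
 [ 0.5  0.5]]
the job is handed in; nothing more can be done
None
```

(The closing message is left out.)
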